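# Tuck a flashing strip under a lapped shingle and hold it down

### The arm

A 6-joint arm with a two-finger parallel gripper is mounted at the origin on the work surface. World frame = base frame: x ahead of the robot, y to its left, z up, the work surface at z = 0. Lengths are in m, angles in rad, forces in N, time in s.
With the tool pointing down it reaches from about 0.35 to 0.975 m from the base axis. Payload 7.1 kg.
Tool frame: the origin (TCP) lies midway between the tips of the shut fingers; the grasp point (between the pads) lies 19 mm behind it; z points along the fingers, x is the direction in which the jaws open and shut, and the axes are right-handed (so a half turn about z gives the same grasp; the last joint's range is limited). The gripper opens to 88 mm and grips with 3 to 60 N. Pads are 20 mm wide; open, the fingers measure 115 mm over their backs; the gripper's body (75 mm by 178 mm) begins 61 mm behind the grasp point.
Start: joints at [1.192, 0.423, 1.63, -0, 1.089, -0.019], TCP at [0.22, 0.585, 0.223] pointing down, gripper open.
Joint ranges: [-3, 3], [-0.9, 2.11], [0.09, 2.58], [-1.31, 4.45], [0.11, 2.69], [-2.54, 2.54]. Speed limits (rad/s): [2.39, 2.39, 3.01, 3.14, 3.14, 3.14].

### API

Orientations are given as a unit quaternion [w, x, y, z].
In Python, from station import move_pose, movel, movej, command_gripper, wait, inverse_kinematics, read_camera, camera_info, MotionError, job_done, get_time, get_joint_pos, get_qvel, get_effort, get_tcp_pos, get_ee_rot, get_ft_force, get_ft_torque, get_grip_width gives the robot as it stands. Calls block until the motion is done:
- move_pose(position, orientation): joint-space move of the TCP to a pose.
- movel(position, frame=None, v=0.15, until_force=None): straight line of the TCP; frame=None keeps the orientation; v is the mean speed in m/s. With until_force (N) it stops when the force on the tool has changed by that much, and returns True; else False.
- movej(angles): joint-space move.
- command_gripper(opening): opening from 0.0 (shut) to 1.0 (fully open); the grip force is fixed at half the most; returns when the fingers have stopped.
- wait(seconds).
- inverse_kinematics(position, orientation): joint angles nearest the present ones, or None.
- read_camera(name): name is "scene" or "top"; returns the picture (420x560x3 uint8, red, green, blue); there is no depth.
- camera_info(name): a dict with "intrinsics" (3x3 intrinsics, pixels), "T" (4x4, takes a point from camera to world coordinates). Camera axes: x right, y up, looking along -z (the intrinsics and any distortion apply to the point x, -y, -z); pixel columns grow to the right and rows downward; lengths in m; the calibration is good to about 2 mm. A picture is of the moment at which its call begins. camera_info takes no time and is no camera call.
A pose or a line that the arm cannot do raises MotionError and nothing moves.
- job_done(): hands the job in, once; it reports no verdict.
Readings, each from a call of its own:
- get_time(): time.
- get_joint_pos(): joint angles.
- get_qvel(): joint speeds.
- get_effort(): joint torques, N m.
- get_tcp_pos(): TCP position.
- get_ee_rot(): TCP orientation.
- get_ft_force(): force on the tool from outside, world axes, zero at the start.
- get_ft_torque(): the same for the moment, N m.
- get_grip_width(): opening from 0.0 (shut) to 1.0 (fully open).
Only numpy, scipy, OpenCV 4.12 (cv2) and the standard library are available. Lean on these libraries where they do the work, as an engineer would, in place of code of your own. Each camera call takes 0.05 s, during which the arm holds its last target.

### The job

Clear the wood offcut off the small roof panel and lay it in the open tray, letting go of it. Then take the metal flashing by its standing seam and slide its wide flange about 30 mm under the free edge of the lapped shingle, centred and square to it, without lifting the shingle. Finish while still holding the flashing pressed flat on the roof board with a push of about 10 to 20 N, shingle lying down, and leave the jar, mug and tape measure where they are.

Things in the scene. Friction and masses are not known exactly. Their poses are not given: they have to be found in the camera images.
- butt (a point): point on the roof board's top face (18 mm above the bench), directly below the middle of the shingle's free edge; centre of the board. x: level, square to the free edge, towards the shingled half (the way the flashing goes in); y along the free edge; z up. The slot between board and shingle is 10 mm high and open from x = 0 to a batten at x = 100 mm
- shingle (a joint): lift of the shingle about its nailed far edge (130 mm from its free edge), rad: 0 lying down, grows as the free edge is raised; a light spring keeps it down (about 3 N at the free edge lifts it)
- seam (a point): centre of the standing seam of the loose aluminium flashing, 19 mm above its underside; z up. The seam is the grip: an upright wall 8 mm thick (x), 120 mm long (y), its top 35 mm above the underside. The wide flange points to +x, its leading edge 80 mm from the seam's centre plane; the short flange 20 mm to -x
- edge (a point): midpoint of the leading edge of the flashing's wide flange, at its underside (80 mm along +x from below the seam); axes as the seam's
- offcut_mid (a point): centre of the wood offcut, a loose block 30 mm (x) x 110 mm (y) x 38 mm high, lying on the bare half of the roof board in the flashing's way (it starts with this point 19 mm above the board)
- tray_in (a point): centre of the inner floor of the open grey tray, 5 mm above the bench; tray 180 mm (x) x 150 mm (y) x 30 mm high, walls and floor 5 mm, fixed on the bench on the other side of the panel from the flashing; x, y along its sides
- roof: the roof panel, lying flat and fixed on the bench; origin 18 mm below point butt, same axes. Plywood board 300 (x) x 260 (y) x 18 mm; bare half x -150 to 0. Brown wood shingle, 240 mm (y), 8 mm thick, over x 0 to 130, underside 10 mm above the board; an upper shingle course on its far part (x 80 to 150, top 27 mm above the board)
- flashing: the flashing: flat sheet 100 (x) x 120 (y) x 4 mm with the seam across it, 0.13 to 0.25 kg, starting flat on the bench on one side of the roof panel; origin at its underside, directly below the seam's centre (19 mm under point seam), same axes
- offcut: the offcut; origin at the centre of its underside, 19 mm below point offcut_mid
- jar: closed glass screw-top jar, 60 mm across, 75 mm high, stands on the bench beyond the left side of the panel; not part of the job; origin at its underside
- mug: white mug, 76 mm across, 85 mm high, stands on the bench beyond the right side of the panel; not part of the job; origin at its underside
- tape: black tape measure, 50 x 60 x 32 mm, lies on top of the upper shingle course at the panel's far edge; not part of the job; origin at its underside

How it is judged:
By the outcome, as a careful person would: the job done as asked, in the order asked, and still so for the second after the job is handed in, while the arm keeps its last pose, push and grip.
It also fails if it takes over 64 s, if anything falls off the work surface, if the arm or the gripper's body presses on something with over 40 N, if the wrist force passes 120 N, or if a joint passes its speed limit or range.

## Working session

There is one attempt and no reset: what is moved stays moved. The work goes in short steps, each a Python script; the robot and the scene stay as the last script left them, time stands still between calls to the robot, and variables do not carry over. Pictures are saved under pics/ and viewed, and the job is handed in when it is done.

```bash
mkdir -p pics; ls
python3 - <<'E'
from station import *
import cv2
for n in ("scene","top"):
    im=read_camera(n); cv2.imwrite(f"pics/{n}0.png",im[:,:,::-1])
    c=camera_info(n); print(n,c)
print(get_time(),get_tcp_pos(),get_ee_rot(),get_ft_force(),get_grip_width())
E
```

```text
pics
scene {'intrinsics': array([[400.41145373,   0.        , 281.68759252],
       [  0.        , 400.41145373, 216.01140669],
       [  0.        ,   0.        ,   1.        ]]), 'T': array([[ 0.80154992, -0.31902954,  0.50570532,  1.12477091],
       [ 0.59772744,  0.44942658, -0.66388076, -0.71707986],
       [-0.01547984,  0.83440752,  0.55093055,  0.66503848],
       [ 0.        ,  0.        ,  0.        ,  1.        ]])}
top {'intrinsics': array([[475.40814383,   0.        , 277.79208224],
       [  0.        , 475.40814383, 204.13519924],
       [  0.        ,   0.        ,   1.        ]]), 'T': array([[-0.00787975,  0.98446402, -0.17540954,  0.41987679],
       [-0.9999181 , -0.00952621, -0.0085463 , -0.01887598],
       [-0.01008451,  0.17532783,  0.98445846,  1.09505296],
       [ 0.        ,  0.        ,  0.        ,  1.        ]])}
0.1 [0.21986995 0.58454227 0.2219907 ] [ 3.71848188e-04  8.22229315e-01  5.69155957e-01 -5.57787494e-04] [ 0.26599747 -0.063954   -0.19849564] 1.0010642929346076
```

View pics/scene0.png

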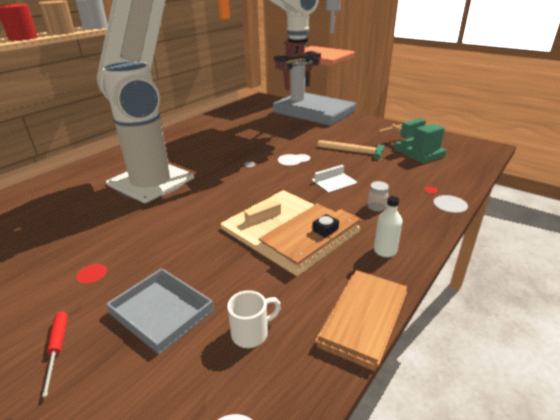

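View pics/top0.png

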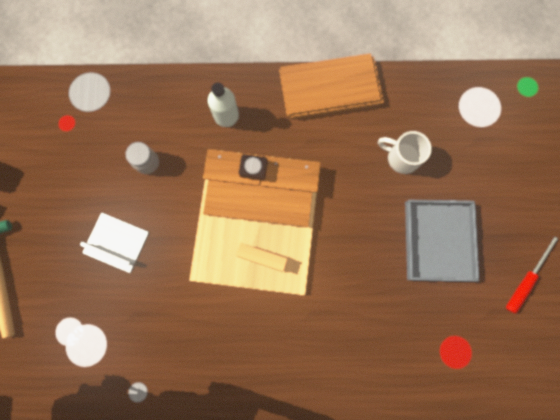

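The top view has up = world +x and left = world +y. It shows the flashing at about (115,245), the offcut at (262,257), the panel at (255,220) and the tray at (442,240). I'll enlarge these for corner readings.

Run:
```python
import cv2
im=cv2.imread("pics/top0.png")
def crop(n,x0,y0,w,h,s):
    c=cv2.resize(im[y0:y0+h,x0:x0+w],None,fx=s,fy=s,interpolation=cv2.INTER_CUBIC)
    for i in range(0,w,10): cv2.line(c,(i*s,0),(i*s,6 if i%50 else 14),(0,0,255),1); cv2.putText(c,str(x0+i),(i*s,22),0,.35,(0,0,255)) if i%20==0 else 0
    for j in range(0,h,10): cv2.line(c,(0,j*s),(6,j*s),(0,0,255),1); cv2.putText(c,str(y0+j),(8,j*s+4),0,.35,(0,0,255)) if j%20==0 else 0
    cv2.imwrite(n,c)
crop("pics/c_panel.png",180,140,160,160,5 if 0 else 3+0) if 0 else None
crop("pics/c_panel.png",180,145,150,150,4)
crop("pics/c_fl.png",70,205,90,75,8)
crop("pics/c_tray.png",395,190,95,100,6)
```

```text
(no output)
```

View pics/c_panel.png

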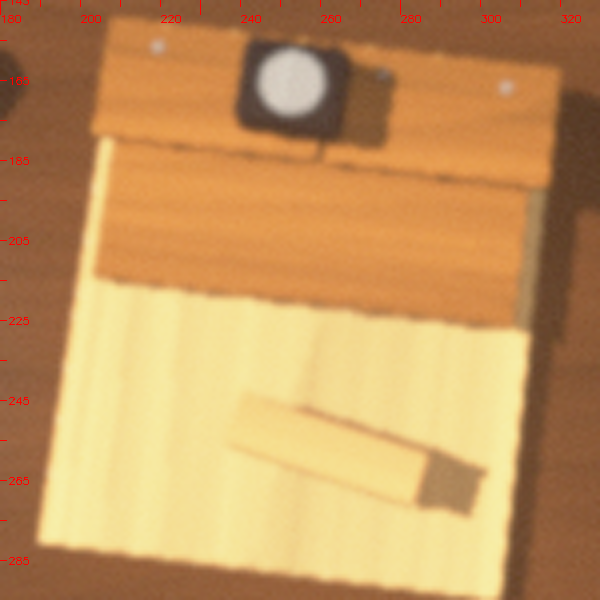

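View pics/c_fl.png

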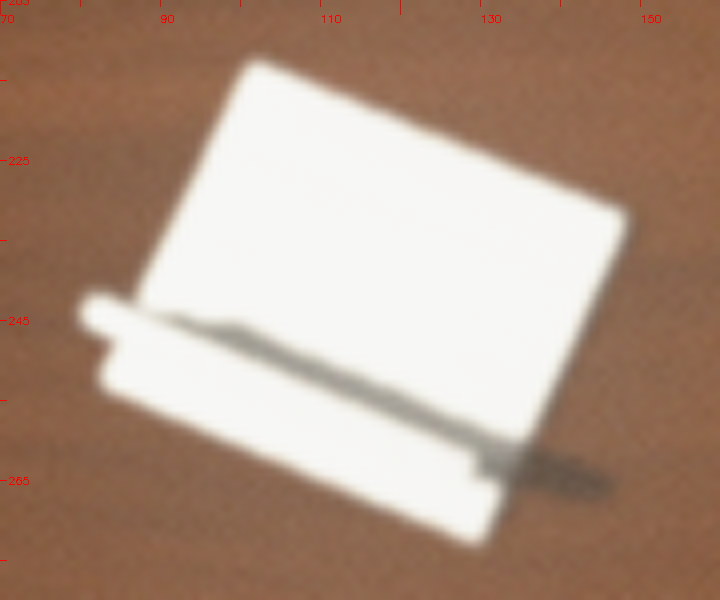

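View pics/c_tray.png

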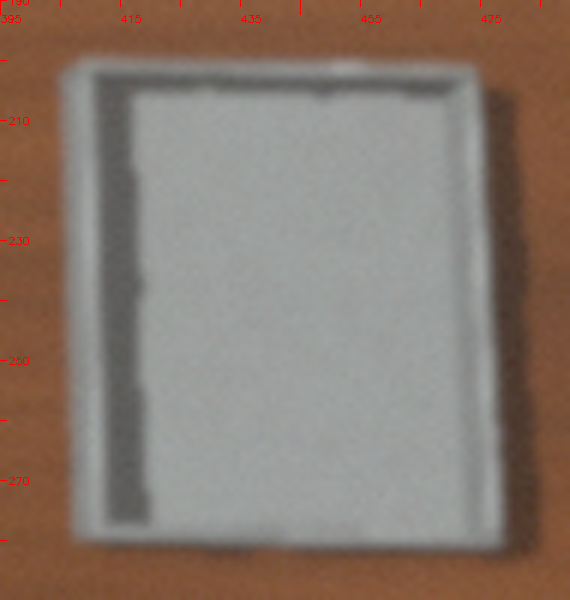

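```bash
cat > geo.py <<'E'
import numpy as np, cv2
from scipy.optimize import least_squares
from station import camera_info
def proj(cam,P):
    c=camera_info(cam);T=np.linalg.inv(c["T"]);P=np.atleast_2d(P)
    q=(T[:3,:3]@P.T).T+T[:3,3]; q=q*[1,-1,-1]
    u=(c["intrinsics"]@q.T).T; return u[:,:2]/u[:,2:]
def unproj(cam,uv,z):
    c=camera_info(cam);d=np.linalg.inv(c["intrinsics"])@[uv[0],uv[1],1.]
    d=c["T"][:3,:3]@(d*[1,-1,-1]);o=c["T"][:3,3]; return o+d*(z-o[2])/d[2]
def world(p,M,z0=0):
    x,y,a=p;M=np.atleast_2d(M);c,s=np.cos(a),np.sin(a)
    return np.c_[x+c*M[:,0]-s*M[:,1],y+s*M[:,0]+c*M[:,1],M[:,2]+z0]
def fit(obs,p0,z0=0):
    # obs: list of (cam, modelpt, uv)
    def r(p): return np.concatenate([(proj(c,world(p,np.array(m,float),z0))-uv).ravel() for c,m,uv in obs])
    s=least_squares(r,p0); return s.x,s.fun.reshape(-1,2)
def crop(im,n,x0,y0,w,h,s):
    c=cv2.resize(im[y0:y0+h,x0:x0+w],None,fx=s,fy=s,interpolation=cv2.INTER_CUBIC)
    for i in range(0,w,10): cv2.line(c,(i*s,0),(i*s,6),(0,0,255),1); cv2.putText(c,str(x0+i),(i*s,18),0,.35,(0,0,255))
    for j in range(0,h,10): cv2.line(c,(0,j*s),(6,j*s),(0,0,255),1); cv2.putText(c,str(y0+j),(8,j*s+4),0,.35,(0,0,255))
    cv2.imwrite(n,c)
E
python3 - <<'E'
from geo import *
np.set_printoptions(precision=4,suppress=True)
f=lambda x0,y0,s,L:[((a+.5)/s-.5+x0,(b+.5)/s-.5+y0) for a,b in L]
g=f(180,145,4,[(38,545),(500,598),(94,277),(515,327)])
# local frame: butt x,y ; left = +y
m=[(-.15,.13,.018),(-.15,-.13,.018),(0,.12,.032),(0,-.12,.032)]
p,r=fit([("top",a,b) for a,b in zip(m,g)],[.5,0,0]);print("roof",p,r.ravel())
g=f(180,145,4,[(242,395),(228,443),(415,507),(430,455)])
m=[(.015,.055,.056),(-.015,.055,.056),(-.015,-.055,.056),(.015,-.055,.056)]
p,r=fit([("top",a,b) for a,b in zip(m,g)],[.4,0,0]);print("off",p,r.ravel())
g=f(70,205,8,[(253,56),(630,208),(485,548),(98,385),(78,297)])
m=[(.08,.06,.004),(.08,-.06,.004),(-.02,-.06,.004),(-.02,.06,.004),(0,.06,.035)]
p,r=fit([("top",a,b) for a,b in zip(m,g)],[.4,.3,0]);print("fl",p,r.ravel())
g=f(395,190,6,[(65,68),(478,65),(505,547),(75,540)])
m=[(.09,.075,.03),(.09,-.075,.03),(-.09,-.075,.0),(-.09,.075,.03)]
p,r=fit([("top",a,b) for a,b in zip(m,g)],[.4,-.3,0]);print("tray",p,r.ravel())
for n,u,z in [("jar",(141,154),.075),("mug",(411,150),.085)]: print(n,unproj("top",u,z))
im=cv2.imread("pics/scene0.png")
crop(im,"pics/s_panel.png",210,185,155,90,5)
crop(im,"pics/s_fl.png",300,155,70,45,10)
E
```

```text
roof [ 0.5727  0.0417 -0.1273] [ 0.4252 -0.6205  0.2827  0.2116 -0.3999  0.2656 -0.3151  0.1571]
off [ 0.4883  0.026  -0.3234] [-0.0437 -0.6453 -0.9925  0.4252  0.265   0.213   0.7662 -0.0211]
fl [ 0.5025  0.3782 -0.3921] [-0.1026  0.5613 -0.6018  0.6788 -0.8173 -1.3776  0.4054 -0.7305  1.0931
  0.9249]
tray [ 0.525  -0.3779 -0.0058] [ 1.6216 -0.5412 -0.9499 -0.2979 -4.7831 -0.0866  4.0136  1.0051]
jar [0.718  0.2938 0.075 ]
mug [ 0.7178 -0.3036  0.085 ]
```

View pics/s_panel.png

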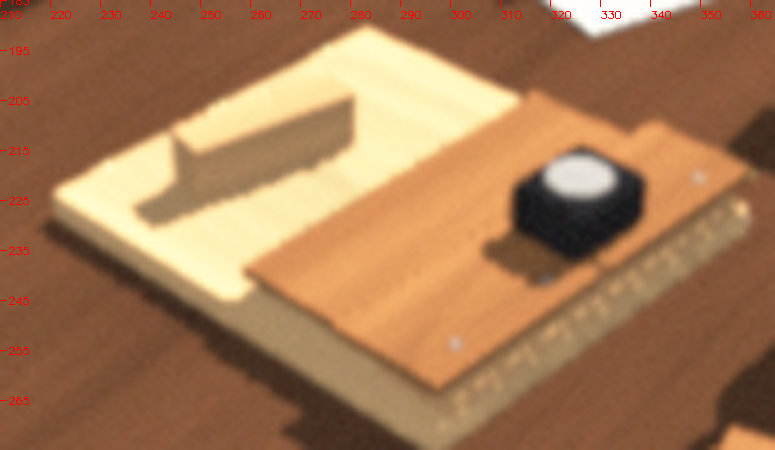

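View pics/s_fl.png

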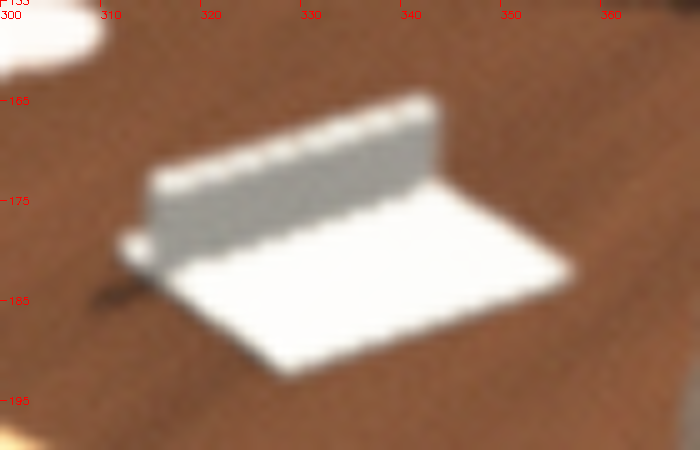

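Run:
```python
from geo import *
np.set_printoptions(precision=4,suppress=True)
f=lambda x0,y0,s,L:[((a+.5)/s-.5+x0,(b+.5)/s-.5+y0) for a,b in L]
def run(n,top,mt,sc,ms,p0):
    o=[("top",a,b) for a,b in zip(mt,top)];q=[("scene",a,b) for a,b in zip(ms,sc)]
    for k,oo in (("t",o),("s",q),("both",o+q)):
        p,r=fit(oo,p0);print(n,k,p,r.ravel())
run("roof",f(180,145,4,[(38,545),(500,598),(94,277),(515,327)]),[(-.15,.13,.018),(-.15,-.13,.018),(0,.12,.032),(0,-.12,.032)],
 f(210,185,5,[(52,192),(367,26),(533,91),(245,268)]),[(-.15,-.13,.018),(-.15,.13,.018),(0,.12,.036),(0,-.12,.036)],[.57,.04,-.1])
run("off",f(180,145,4,[(242,395),(228,443),(415,507),(430,455)]),[(.015,.055,.056),(-.015,.055,.056),(-.015,-.055,.056),(.015,-.055,.056)],
 f(210,185,5,[(173,130),(198,155),(354,95),(330,80)]),[(-.015,-.055,.056),(.015,-.055,.056),(.015,.055,.056),(-.015,.055,.056)],[.48,.03,-.3])
run("fl",f(70,205,8,[(253,56),(630,208),(485,548),(98,385)]),[(.08,.06,.004),(.08,-.06,.004),(-.02,-.06,.004),(-.02,.06,.004)],
 f(300,155,10,[(288,377),(576,268),(118,240),(152,180),(440,98)]),[(.08,-.06,.004),(.08,.06,.004),(-.02,-.06,.004),(0,-.06,.035),(.004,.06,.035)],[.5,.38,-.39])
g=f(395,190,6,[(65,68),(478,65),(505,547),(75,540)])
p,r=fit([("top",a,b) for a,b in zip([(.09,.075,.03),(.09,-.075,.03),(-.09,-.075,.03),(-.09,.075,.03)],g)],[.4,-.3,0]);print("tray",p,r.ravel())
```

```text
roof t [ 0.5727  0.0417 -0.1273] [ 0.4252 -0.6205  0.2827  0.2116 -0.3999  0.2656 -0.3151  0.1571]
roof s [ 0.5745  0.0404 -0.124 ] [ 0.1207  0.3089 -0.2287  0.1554  0.3915 -0.1105 -0.2707 -0.3288]
roof both [ 0.573   0.0416 -0.1264] [ 0.5232 -0.7226  0.3898 -0.0082 -0.3673  0.1551 -0.2753 -0.0583  0.053
 -0.1333 -0.2453 -0.1244  0.2499 -0.3886 -0.5021 -0.7741]
off t [ 0.4883  0.026  -0.3234] [-0.0437 -0.6453 -0.9925  0.4252  0.265   0.213   0.7662 -0.0211]
off s [ 0.4947  0.0213 -0.3211] [-0.8045  0.6419 -0.3196  0.3718  1.087   0.0034  0.0713 -1.3026]
off both [ 0.4895  0.0256 -0.3229] [ 0.1296 -1.1821 -0.8108 -0.1145  0.4467 -0.3588  0.9393 -0.5898 -1.1911
 -0.6249 -0.7573 -0.936   0.5514 -1.1592 -0.4135 -2.4306]
fl t [ 0.5019  0.3773 -0.3863] [-0.0051  0.8829 -0.3714  0.7248 -0.3514 -1.2335  0.7307 -0.3043]
fl s [ 0.503   0.3755 -0.3912] [ 0.1423 -1.3598 -0.3154  0.1721 -0.0252  0.2371  0.1366  0.5121  0.0595
  0.6756]
fl both [ 0.502   0.3771 -0.387 ] [ 0.117   0.8365 -0.2646  0.7126 -0.2719 -1.2579  0.8265 -0.3637  0.2656
 -1.6464 -0.3251 -0.1529  0.0107  0.0099  0.1902  0.2792 -0.0041  0.4038]
tray [ 0.525  -0.3749 -0.0243] [ 1.0309 -1.0936 -1.4769  0.3513 -1.4493  0.361   1.8903  0.4073]
```

The fits from both cameras agree to within about 2 mm, so I'll pick the offcut first.

```bash
cat >> geo.py <<'E'
from scipy.spatial.transform import Rotation as R
def down(a):
    c,s=np.cos(a),np.sin(a)
    q=R.from_matrix(np.array([[c,s,0],[s,-c,0],[0,0,-1.]])).as_quat(); return [q[3],q[0],q[1],q[2]]
def shot(n):
    from station import read_camera
    for k in ("top","scene"): cv2.imwrite(f"pics/{k}_{n}.png",read_camera(k)[:,:,::-1])
E
python3 - <<'E'
from geo import *; from station import *
np.set_printoptions(precision=4,suppress=True)
q=down(-.323); x,y=.4895,.0256
move_pose([x,y,.14],q); print(get_time(),get_tcp_pos(),get_ft_force())
print(movel([x,y,.029],v=.12,until_force=8),get_tcp_pos(),get_ft_force(),get_time())
shot("a")
command_gripper(0.0); print(get_grip_width()*88,get_ft_force(),get_time())
E
```

```text
2.3417 [0.4897 0.0262 0.1401] [-0.0259  0.1236 -0.47  ]
False [0.49   0.0257 0.0295] [ 0.1206 -0.1712  0.6888] 3.4167
29.94785949597118 [ 0.8845 -0.2311 -0.3115] 4.4417
```

Run:
```python
import cv2
a=cv2.imread("pics/scene_a.png")[130:290,170:400]
cv2.imwrite("pics/a1.png",cv2.resize(a,None,fx=3,fy=3))
```

```text
(no output)
```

View pics/a1.png

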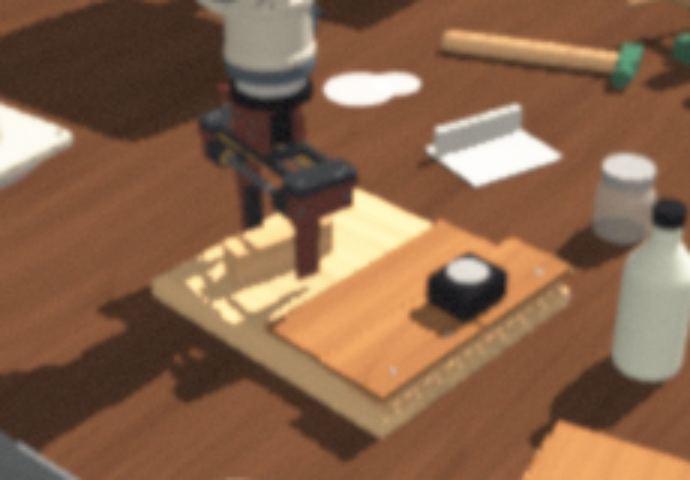

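The grip closed at 29.9 mm, so the offcut is held between the fingers. Next I'll lift it and lay it in the tray.

Run:
```python
from geo import *; from station import *
np.set_printoptions(precision=4,suppress=True)
movel([.4895,.0256,.13],v=.2); print(get_ft_force(),get_grip_width()*88)
move_pose([.525,-.375,.12],down(-.02)); print(get_ft_force(),get_grip_width()*88,get_time())
movel([.525,-.375,.04],v=.12)
print(movel([.525,-.375,.010],v=.03,until_force=4),get_tcp_pos(),get_ft_force())
command_gripper(0.75); movel([.525,-.375,.13],v=.2)
print(get_grip_width(),get_ft_force(),get_time())
move_pose([.502,.377,.10],down(-.387)); 
print(get_tcp_pos(),get_ft_force(),get_time()); shot("b")
```

```text
[-0.626  -0.2321 -0.6901] 29.64095351728978
[ 0.2659 -0.8263 -0.3483] 29.8730324421713 6.5917
True [ 0.5248 -0.3749  0.0157] [ 0.3683 -0.6992  2.4121]
0.7528471896174738 [-0.5258  0.3502 -1.0467] 9.625
[0.5025 0.3764 0.1   ] [-0.9651 -0.3132  0.3256] 12.2833
```

View pics/scene_b.png

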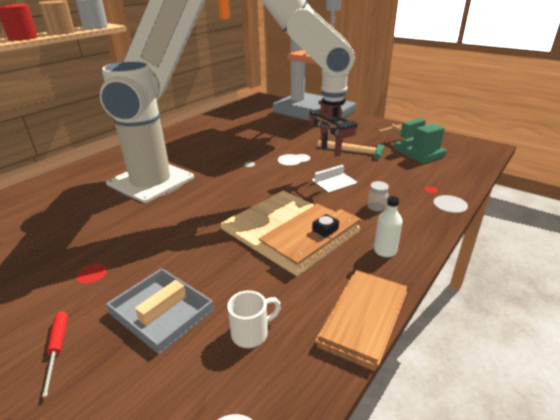

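View pics/top_b.png

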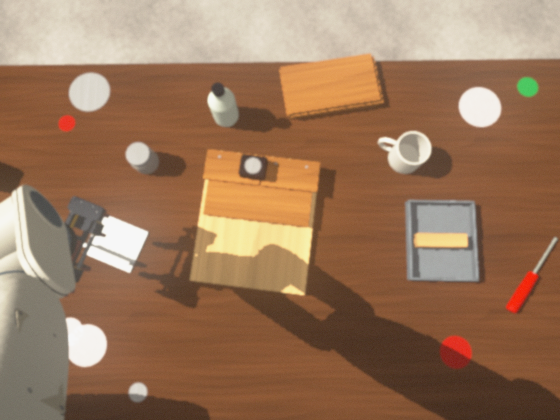

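The offcut lies flat inside the tray at top px (442,240), and the gripper is above the flashing. I'll make a guarded descent onto the seam.

Run:
```python
from geo import *; from station import *
np.set_printoptions(precision=4,suppress=True)
x,y=.5023,.3766
command_gripper(0.3); movel([x,y,.05],v=.12); shot("c")
print(movel([x,y,.022],v=.05,until_force=4),get_tcp_pos(),get_ft_force(),get_time())
print(movel([x,y,.000],v=.02,until_force=4),get_tcp_pos(),get_ft_force(),get_time())
im=cv2.imread("pics/scene_c.png"); cv2.imwrite("pics/c1.png",cv2.resize(im[80:220,270:400],None,fx=4,fy=4))
```

```text
False [0.5023 0.3766 0.0218] [0.0463 0.3093 0.0584] 14.5333
True [0.5022 0.3765 0.0044] [-0.0586 -0.5615  6.1996] 15.3667
```

View pics/c1.png

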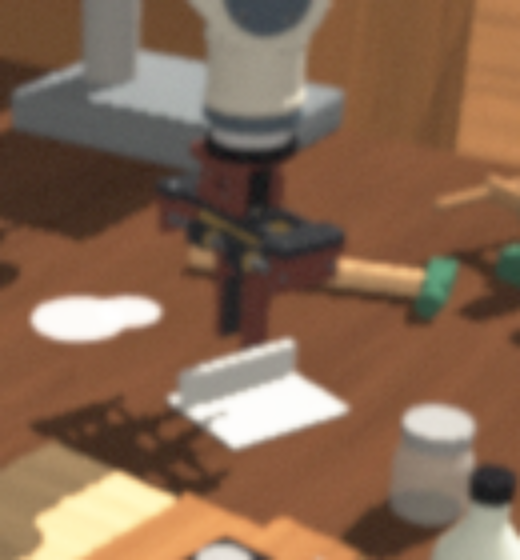

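Run:
```python
from geo import *; from station import *
np.set_printoptions(precision=4,suppress=True)
x,y=.5023,.3766
movel([x,y,.0055],v=.03)
command_gripper(0.0); print(get_grip_width()*88,get_tcp_pos(),get_ft_force())
movel([x,y,.09],v=.12); print(get_ft_force())
P=(.573,.0416,-.126)
t=world(P,[-.11,0,.07])[0]; move_pose(t,down(P[2])); print(t,get_tcp_pos(),get_ft_force(),get_grip_width()*88,get_time())
shot("d")
crop(cv2.imread("pics/scene_d.png"),"pics/d1.png",200,130,160,130,5)
crop(cv2.imread("pics/top_d.png"),"pics/d2.png",180,145,150,150,4)
```

```text
8.002868277050348 [0.5022 0.3765 0.0054] [-0.0453  0.1044 -0.942 ]
[ 0.7078  0.2824 -1.7627]
[0.4639 0.0554 0.07  ] [0.4646 0.056  0.07  ] [ 0.6697  0.4533 -1.0069] 8.069348435791312 18.1333
```

View pics/d1.png

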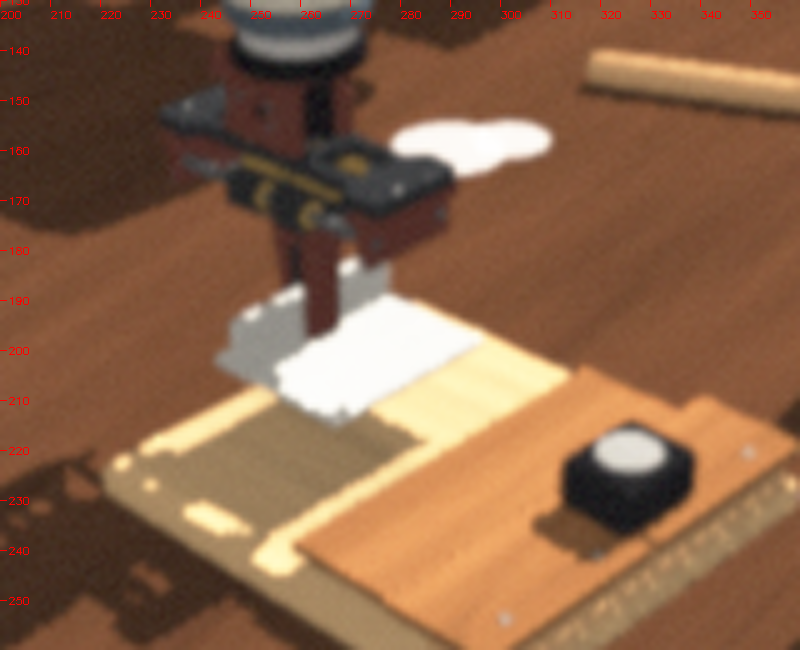

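View pics/d2.png

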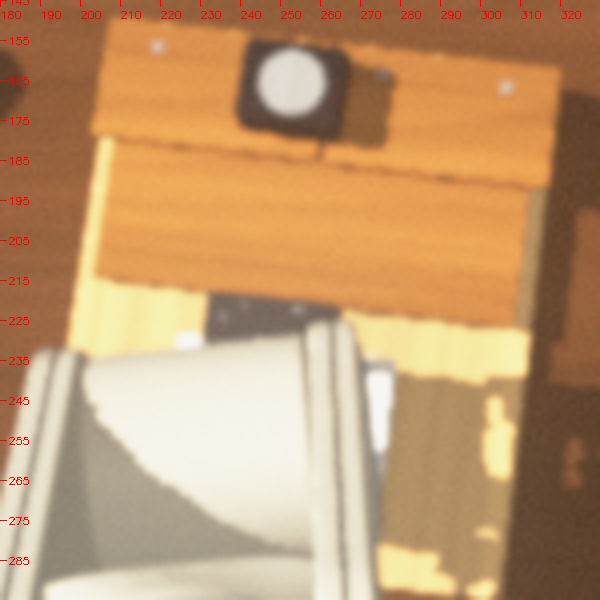

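Run:
```python
from geo import *; from station import *
np.set_printoptions(precision=4,suppress=True)
t=get_tcp_pos();P=(t[0],t[1],-.126);z=t[2]-.0055
M=[(.08,-.06,.004),(.08,.06,.004)]
print(proj("scene",world(P,M,z)),proj("top",world(P,M,z)))
f=lambda x0,y0,s,L:[((a+.5)/s-.5+x0,(b+.5)/s-.5+y0) for a,b in L]
s=f(200,130,5,[(340,423),(484,337)]);tt=f(180,145,4,[(396,360),(176,333)])
for o in ([("scene",m,u) for m,u in zip(M,s)],[("top",m,u) for m,u in zip(M,tt)]):
  p,r=fit(o,P,z);print(p,r.ravel(), "tcp",P)
```

```text
[[266.4191 213.7152]
 [295.972  197.1173]] [[279.5737 234.2426]
 [224.8195 227.8361]]
[ 0.4668  0.0547 -0.0999] [ 0.0421 -0.084  -0.0447  0.1011] tcp (np.float64(0.4645954466948446), np.float64(0.05627175475096002), -0.126)
[ 0.4642  0.059  -0.1316] [-0.1429 -0.0178  0.1436  0.0208] tcp (np.float64(0.4645954466948446), np.float64(0.05627175475096002), -0.126)
```

Run:
```python
from geo import *; from station import *
np.set_printoptions(precision=4,suppress=True)
P=(.573,.0416,-.126)
w=lambda x,z,y=0: world(P,[x,y,z])[0]
movel(w(-.11,.032),frame=down(P[2]),v=.1)
print(movel(w(-.11,.018),v=.02,until_force=4),get_tcp_pos(),get_ft_force(),get_time())
z=get_tcp_pos()[2]
movel(w(-.11,z+.0005),v=.03);print(get_tcp_pos(),get_ft_force())
print(movel(w(-.075,z+.0005),v=.04,until_force=8),get_tcp_pos(),get_ft_force(),get_ft_torque(),get_time(),get_grip_width()*88)
shot("e")
crop(cv2.imread("pics/scene_e.png"),"pics/e1.png",200,150,160,110,5)
crop(cv2.imread("pics/top_e.png"),"pics/e2.png",180,145,150,150,4)
```

```text
True [0.4641 0.0555 0.0229] [ 0.844  -0.5409  1.5454] 19.275
[0.4637 0.0554 0.0233] [ 0.3848 -0.2965 -1.3054]
False [0.4982 0.051  0.0233] [-1.0632 -0.7014 -0.841 ] [-0.0804  0.072  -0.0026] 20.55 7.950828637195084
```

View pics/e1.png

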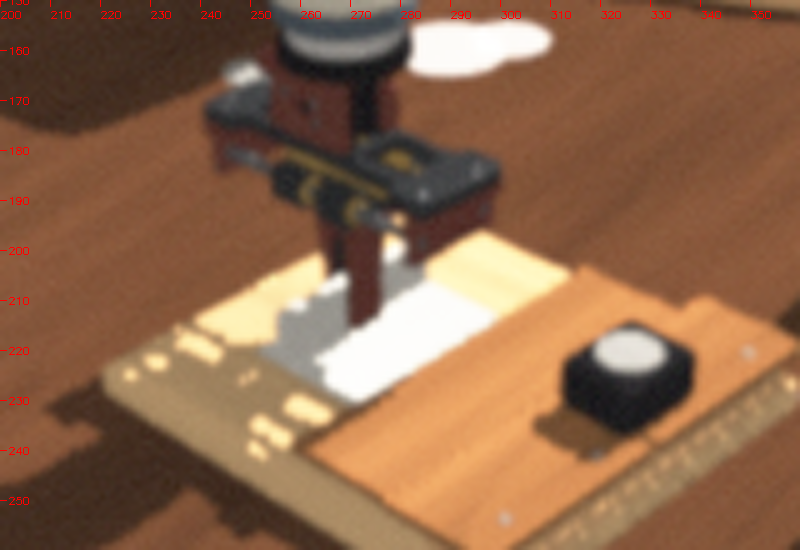

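View pics/e2.png

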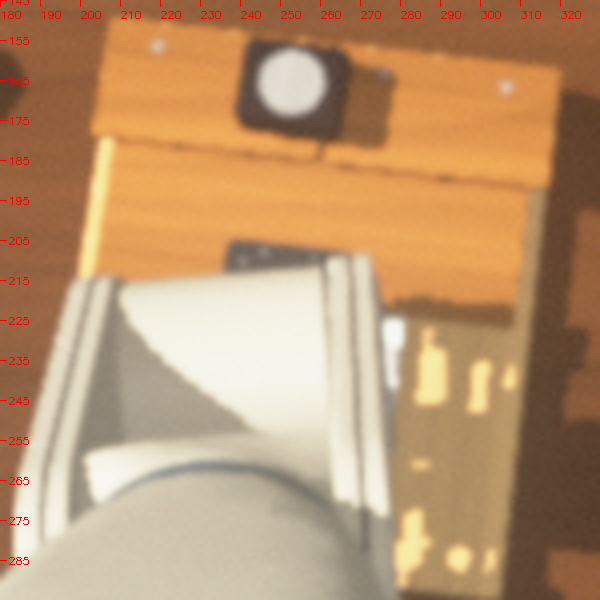

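Run:
```python
from geo import *
np.set_printoptions(precision=2,suppress=True)
P=(.573,.0416,-.126)
F=(.4982,.051,-.126)
g=lambda uv:((uv+.5-[200,150])*5-.5)
h=lambda uv:((uv+.5-[180,145])*4-.5)
M=[(.08,-.06,.004),(.08,.06,.004)]
print("fl scene",g(proj("scene",world(F,M,.0185))),"top",h(proj("top",world(F,M,.0185))))
S=[(0,-.12,.036),(0,.12,.036)]
print("sh scene",g(proj("scene",world(P,S))),"top",h(proj("top",world(P,S))))
```

```text
fl scene [[379.09 414.52]
 [523.49 326.14]] top [[409.07 308.74]
 [200.34 284.49]]
sh scene [[292.54 439.11]
 [584.18 263.99]] top [[514.22 325.83]
 [ 91.29 276.66]]
```

Run:
```python
from geo import *
np.set_printoptions(precision=1,suppress=True)
F=(.4982,.051,-.126)
g=lambda uv:((uv+.5-[200,150])*5-.5)
h=lambda uv:((uv+.5-[180,145])*4-.5)
for y in(-.06,.06):
    print(g(proj("scene",world(F,[(x,y,.004) for x in (.05,.06,.07,.08)],.0185))).tolist())
print(h(proj("top",world(F,[(x,-.06,.004) for x in (.04,.06,.07,.08)],.0185))).tolist())
```

```text
[[340.82388953093454, 393.1412069637109], [353.4452041544854, 400.19072854244524], [366.20029293845033, 407.31496847332005], [379.0912940359952, 414.5151210025233]]
[[485.3927464007334, 307.35440356284596], [497.96720275495755, 313.5529157178445], [510.66684049800597, 319.8131353803761], [523.493538292166, 326.13598862713957]]
[[400.84073960464434, 378.36645532726357], [404.96904637756825, 343.4414645013492], [407.0232880524893, 326.06282100484884], [409.0709641581923, 308.739721453437]]
```

The side edges match the prediction to within about 1 mm, so I'll slide it in.

Run:
```python
from geo import *; from station import *
np.set_printoptions(precision=4,suppress=True)
P=(.5733,.0415,-.126)
w=lambda x,z,y=0: world(P,[x,y,z])[0]
print(movel(w(-.0495,.0234),v=.03,until_force=6),get_tcp_pos(),get_ft_force(),get_ft_torque(),get_time())
z=.0229
for z in (.0229,.0222,.0216):
    movel(w(-.0495,z),v=.02); wait(.3)
    F=np.mean([get_ft_force() for _ in range(5)],0);print(z,get_tcp_pos(),F,get_time())
    if F[2]>9: break
```

```text
False [0.5239 0.0477 0.0233] [ 0.2361  0.6586 -1.0786] [-0.0635  0.0942 -0.0062] 21.6583
0.0229 [0.5242 0.0478 0.0229] [-0.2448  0.3958  0.7801] 22.2083
0.0222 [0.5242 0.0477 0.0229] [-2.5264 -0.0898  9.3963] 22.7583
```

Run:
```python
from geo import *; from station import *
np.set_printoptions(precision=4,suppress=True)
P=(.5733,.0415,-.126)
w=lambda x,z,y=0: world(P,[x,y,z])[0]
movel(w(-.0495,.02185),v=.02)
for _ in range(3):
    wait(.4);L=[]
    for _ in range(6): L.append(get_ft_force()); wait(.03)
    print(get_tcp_pos(),np.mean(L,0),get_ft_torque(),get_grip_width()*88,get_time())
shot("f")
crop(cv2.imread("pics/scene_f.png"),"pics/f1.png",200,150,160,110,5)
crop(cv2.imread("pics/top_f.png"),"pics/f2.png",180,145,150,150,4)
e=world((*get_tcp_pos()[:2],-.126),[.08,0,0])[0];c,s=np.cos(.126),np.sin(.126)
d=e[:2]-[.573,.0416];print("edge in butt frame",c*d[0]-s*d[1],s*d[0]+c*d[1])
h=lambda uv:((uv+.5-[180,145])*4-.5);g=lambda uv:((uv+.5-[200,150])*5-.5)
F=(*get_tcp_pos()[:2],-.126)
print(h(proj("top",world(F,[(x,-.06,.004) for x in (-.02,.0,.04,.05)],.018))).tolist())
for y in(-.06,.06):print(g(proj("scene",world(F,[(x,y,.004) for x in (-.02,.02,.03,.04)],.018))).tolist())
```

```text
[0.5241 0.0477 0.0229] [-4.4492 -0.4596 13.888 ] [-0.0728  0.778  -0.009 ] 8.053230043675052 23.6083
[0.5241 0.0477 0.0229] [-4.7182 -0.1109 13.7879] [-0.0703  0.7613 -0.0434] 7.712924059150087 24.2083
[0.5242 0.0477 0.0229] [-4.8402 -0.0028 13.8824] [-0.0713  0.7413  0.058 ] 8.072976721534289 24.8083
edge in butt frame 0.030746352928724026 -4.910458588891411e-05
[[393.7533214657176, 438.077475423383], [397.9250959153528, 402.78555135368686], [406.18850320839397, 332.87967646428854], [408.2378456633701, 315.5428719013879]]
[[287.06448100624, 363.7777294343348], [336.04531424164986, 391.1494152449003], [348.6125410905778, 398.1722885219983], [361.3126616251135, 405.26942603611315]]
[[431.70443611439265, 281.5547834805832], [480.59085213287386, 305.6661818141576], [493.11446879007644, 311.84298785542336], [505.7624906121667, 318.08115209656705]]
```

View pics/f1.png

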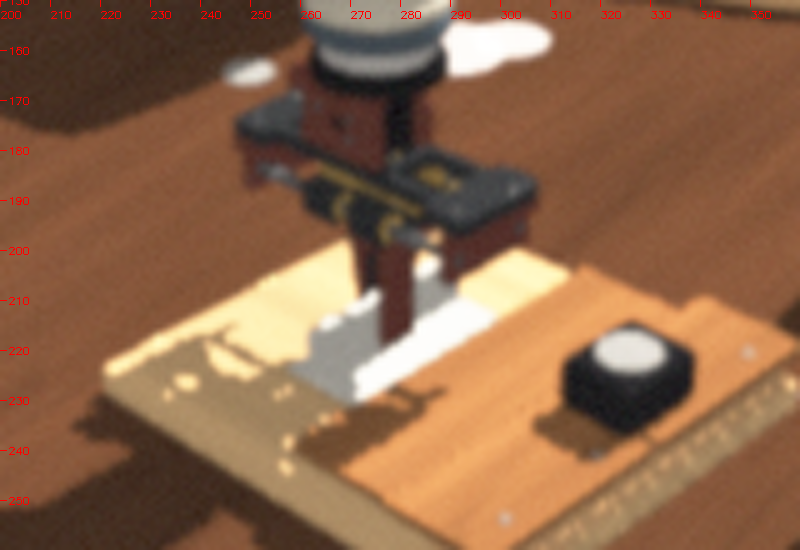

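View pics/f2.png

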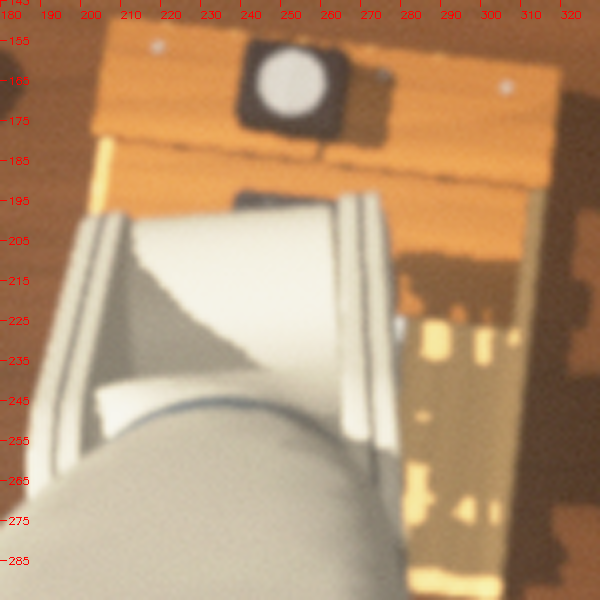

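View pics/scene_f.png

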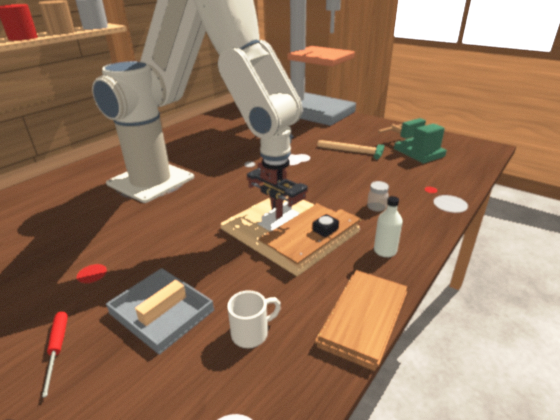

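The arm is holding steady at 13.9 N. The shingle lies down at its original line and the leading edge is about 31 mm under it, centred. The jar, mug and tape haven't moved in the picture, so I'm handing in.

Run:
```python
from station import *
print(get_ft_force(),get_time()); job_done()
```

```text
[-4.42558167  0.22444205 13.95338108] 24.9083
the job is handed in; nothing more can be done
```

The offcut is lying released in the tray, and the flashing is under the shingle, held by its seam and pressed flat on the board. I handed the job in at 24.9 s with the arm still gripping and pushing.

Last checks before handing in:
- **Flashing position:** the leading edge works out at 31 mm under the shingle's free edge and 0 mm off centre, from the arm's position and the camera fit. The fit could be off by about 2 mm. Both cameras agreed on the square angle to within about 0.2°, and the visible flange edges matched the prediction to about 1 mm.
- **Push:** the downward push was steady at 13.9 N on the wrist reading, roughly 15 N on the board once the flashing's weight is added. The grip was holding at 8 mm, the thickness of the seam.
- **Shingle:** its visible edge stayed on its original line, and no noticeable force showed up while sliding in. The arm blocked part of the edge in the top view.
- **Jar, mug and tape:** the jar, mug and tape measure look unmoved in the last pictures.

One reading was not zero: a sideways force of about 4.5 N appeared during the final press. I put this down to friction with the board as the arm flexed, since it was absent while sliding in.

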